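Clear a dry-block heater, hook a tube block in and press it home under its catch

ROBOT

A 6-joint arm with a two-finger parallel gripper is mounted at the origin on the work surface; the furniture and walls round the work are solid. World frame = base frame: x ahead of the robot, y to its left, z up, the work surface at z = 0. Lengths are in m, angles in degrees, forces in N, time in s.
With the tool pointing down it reaches from about 0.35 to 0.925 m from the base axis. Payload 6.4 kg.
Tool frame: the origin (TCP) lies midway between the tips of the shut fingers; the grasp point (between the pads) lies 19 mm behind it (manip.grasp_offset is the distance from the TCP to the grasp point, in m); z points along the fingers, y is the line along which they close (so a half turn about z gives the same grasp; the last joint's range is limited). The gripper opens to 85 mm and grips with 20 to 120 N. Pads are 22 mm wide; open, the fingers measure 114 mm over their backs; the gripper's body (76 mm by 85 mm) begins 54 mm behind the grasp point. The pads swing forward as they close: fully open they stand 13 mm farther back than shut.
Start: joints at [-78.73, 14.043, 89.255, -0, 76.702, -9.975], TCP at [0.236, -0.606, 0.231] pointing down, gripper open.
Joint ranges: [-179.41, 179.41], [-58.25, 129.5], [7.25, 145.43], [-54.29, 234.29], [11.92, 165.04], [-157.13, 157.13]. Speed limits (degrees/s): [147.25, 147.25, 180, 180, 180, 180].

INTERFACE

Orientations are given as a 3x3 rotation matrix whose columns are the frame's x, y, z axes.
In Python, from workcell import manip gives the robot as it stands. Calls block until the motion is done:
- manip.move_to(position, orientation): joint-space move of the TCP to a pose.
- manip.servo_line(position, speed=0.15, rotation=None, max_force=None): straight line of the TCP; rotation=None keeps the orientation; speed is the mean speed in m/s. With max_force (N) it stops when the force on the tool has changed by that much, and returns True; else False.
- manip.move_j(angles): joint-space move.
- manip.release() and manip.close(grasp_force=None): open the fingers fully, or close them until they stop; grasp_force is the grip in N (None keeps the last).
- manip.dwell(seconds).
- manip.solve_ik(position, orientation): joint angles nearest the present ones, or None.
- manip.read_camera(name): name is "scene" or "top" or "wrist"; returns a dict with "frame" (400x640x3 uint8, blue, green, red), "range_z" (400x640 float32, m along the optical axis (not along the pixel's ray), 0 where there is no reading), "camera_matrix" (3x3 intrinsics, pixels), "rvec" (rotation vector, rad) and "tvec" (3), from world to camera coordinates, as OpenCV has them. Camera axes: x right, y down, z forward; pixel columns grow to the right and rows downward; lengths in m; the calibration is good to about 2 mm. A picture is of the moment at which its call begins.
A pose or a line that the arm cannot do raises manip.PlanningError and nothing moves.
- manip.sign_off(): hands the job in; it is judged then, once.
Trained networks look in the newest picture that a camera, given by its name, has taken for a name from the list of things; names that differ only in an ending like _2 or _b are one class to them, and where a whole thing is asked for, a point or a joint stands for the part that bears it (a point fixed in the world has none). Each returns a list of dicts, best first, with "score" (0 to 1); they miss things now and then, are a little off and sometimes report something else, mostly with a low value. They report only what shows in the picture. A call takes as long as a camera call. They do not tell look-alikes from the thing itself.
- manip.look_for(camera, target): "position" ([row, column] in pixels, amid what is visible of it).
- manip.masks_of(camera, target): "mask" (400x640 bool, what is visible of it) and "position" ([row, column] in pixels, amid what is visible of it).
- manip.landmark_of(camera, target): "position" ([row, column] in pixels: a listed point, or the origin of a listed thing).
Readings, each from a call of its own:
- manip.read_time(): time.
- manip.read_joints(): joint angles.
- manip.read_joint_velocities(): joint speeds.
- manip.read_effort(): joint torques, N m.
- manip.read_ee_pos(): TCP position.
- manip.read_eef_rot(): TCP orientation.
- manip.read_force(): force on the tool from outside, world axes, zero at the start.
- manip.read_wrist_torque(): the same for the moment, N m.
- manip.read_grip_width(): finger opening in m.
- manip.read_finger_force(): force on a finger pad.
Only numpy, scipy, OpenCV 4.12 (cv2) and the standard library are available. Lean on these libraries where they do the work, as an engineer would, in place of code of your own. Each camera call takes 0.05 s, during which the arm holds its last target. There are 200 camera calls.

TASK

The bench heater is needed for small tubes, but a bottle has been left standing in its seat: stand that bottle upright on a free spot of the bench. Then fit the tube block with the 24 small holes (not the one with six large holes): with its front held up, hook its tongue under the steel lip at the back of the seat, let go so that its front ledge rests on the spring catch, and press the front down until the block lies flat and the catch has snapped over the ledge. Leave everything else where it is.

Things in the scene. Friction and masses are not known exactly. Their poses are not given: they have to be found in the camera images.
- tube_block_center (a point): Centre of the block to fit: aluminium body 100 x 62 x 40 mm, 24 small 11 mm blind holes in its top, about 0.4 kg, standing upright on the bench; this point is 20 mm above its underside. x runs along the 100 mm length towards the tongue, y across the 62 mm width (grip those faces), z up. Yaw starts up to 2 rad either way. Its top is solid enough to press on anywhere.
- tube_block_tongue (a point): Tip of the block's tongue, half-way up its thickness; axes as the block's. The tongue, 36 mm wide and 6 mm thick (2 to 8 mm above the block's underside), sticks out 14 mm at the block's +x end, so this point is 64 mm from the middle of the block and 5 mm above its underside.
- tube_block_ledge (a point): Front edge of the block's ledge, half-way up its thickness; axes as the block's. The ledge, 62 mm wide and 8 mm thick, flush with the underside, sticks out 10 mm at the block's -x (front) end: this point is 60 mm from the middle of the block, 4 mm above its underside.
- heater_seat (a point): Centre of the flat seat floor, 50 mm above the bench, on the fixed bench heater (white case, 196 x 126 mm). x to its back (the lip), y left, z up. Block home: underside on this floor, body centred here (some 1.5 mm play in x, y), tongue to +x. Cheeks 9 mm high flaring to 15 mm stand 65 mm apart beside the block's front and back; from x = -29 to +26 mm the sides are open and level for the fingers.
- heater_lip (a point): Middle of the retaining lip's underside at its front edge, 57 mm behind (+x of) the seat centre and 12 mm above the seat floor; axes as the seat's. The lip is a steel plate 3 mm thick reaching 13.5 mm back. A wall 8.5 mm behind this point stops the tongue; posts 43 mm apart let only the tongue in.
- catch_nose (a point): Tip of the black spring catch's nose (40 mm wide) at the seat's front: closed, 55 mm ahead (-x) of the seat centre and 10 mm above the seat floor; axes as the seat's. Its face slopes from there up and outward, 7 mm out at 11 mm up; its underside slopes down to 9.5 mm above the floor. Flat top 12 mm above this point, to 20 mm out. Fixed stops 6 mm high stand 7 mm out beside it.
- heater_catch (a joint): Opening of the spring catch in m: 0 closed, up to 0.008 pushed out to the front. Its slope carries the front ledge of a hooked block, which then rests tilted by some 0.1 rad; 10 to 15 N pressed down on the front of the block forces it out and it springs back over the ledge. Letting the ledge drop on it from more than some 20 mm may also force it open.
- small_bottle_center (a point): Centre of the small screw-cap bottle (48 mm across, 85 mm tall) that stands in the heater's seat at the start; this point is 42.5 mm above its underside, z up along the bottle. The body is straight-sided for its lower half. It must go upright on the bench top, which reaches from y = -0.32 to 0.38 m and back to x = 0.78 m.
- big_bottle (a point): Foot of a large fixed bottle (100 mm across, 200 mm tall) on the bench, at the world's axes. A smaller fixed bottle (72 mm across, 150 mm tall) stands 0.05 m nearer the robot and 0.23 m to the right of it; three more stand nearer the robot, out of the work.
- vial_block: The other tube block, same outside shape and size, but with six large holes (24 mm). Tongue to its +x too. Origin at the centre of its underside. Leave it.
- vial_3: Small screw vial, 30 mm across, 58 mm tall, standing between the blocks and the heater. Origin at the centre of its underside. Leave it.
- beaker_1: Empty glass beaker, 68 x 62 x 75 mm tall. Origin at the centre of its underside. Leave it.
- iodine_flask_1: Conical glass flask, 91 mm across, 151 mm tall, at the back. Origin at the centre of its underside. Leave it.
- tip_box: Pipette tip box with clear lid, 108 x 136 x 77 mm, at the back left. Origin at the centre of its underside. Leave it.
- salt_jar: Wide-mouth jar, 64 mm across, 75 mm tall, at the back. Origin at the centre of its underside. Leave it.
- filter_box: Round flat box, 73 mm across, 23 mm tall, at the back right. Origin at the centre of its underside. Leave it.
- mortar: Porcelain mortar, 73 mm across, 42 mm tall, left of the heater. Origin at the centre of its underside. Leave it.
Mind the look-alikes: they are no part of the job. What is shaped like the part that bears small_bottle_center but green or pink is not meant.

How it is judged:
By the outcome, as a careful person would: the job done as asked, in the order asked, and still so for the second after the job is handed in, with the robot touching nothing.
It also fails if it takes over 69 s, if anything falls off the work surface, if the arm or the gripper's body presses on something with over 40 N, if the wrist force passes 120 N, or if a joint passes its speed limit or range.

## Working session

There is one attempt and no reset: what is moved stays moved. The work goes in short steps, each a Python script; the robot and the scene stay as the last script left them, time stands still between calls to the robot, and variables do not carry over. Pictures are saved under pics/ and viewed, at most 10 in all, crops included, and the job is handed in when it is done.

```bash
mkdir -p pics; ls
cat > h.py <<'E'
import numpy as np, cv2
from workcell import manip
def cam(n):
    c=manip.read_camera(n); c['R']=cv2.Rodrigues(np.array(c['rvec'],float))[0]; c['t']=np.array(c['tvec'],float).ravel(); c['K']=np.array(c['camera_matrix']); return c
def ray(c,p):  # p=[row,col] -> origin,dir
    d=np.linalg.solve(c['K'],[p[1],p[0],1.0]); return -c['R'].T@c['t'], c['R'].T@d
def at_z(c,p,z):
    o,d=ray(c,p); return o+d*(z-o[2])/d[2]
def cloud(c):
    z=c['range_z']; r,q=np.mgrid[0:z.shape[0],0:z.shape[1]]
    P=np.stack([q,r,np.ones_like(q)],-1)@np.linalg.inv(c['K']).T*z[...,None]
    return (P-c['t'])@c['R']
def proj(c,X): 
    return cv2.projectPoints(np.array(X,float).reshape(-1,3),np.array(c['rvec'],float),c['t'],c['K'],None)[0].reshape(-1,2)
E
python3 - <<'E'
from h import *
for n in ['top','scene']:
    c=cam(n); cv2.imwrite(f'pics/{n}0.png',c['frame']); W=cloud(c)
    print(n,(-c['R'].T@c['t']).round(3))
    for t in ['tube_block_center','tube_block_tongue','tube_block_ledge','heater_seat','heater_lip','catch_nose','small_bottle_center','vial_block','vial_3','big_bottle']:
        for o in manip.landmark_of(n,t)[:3]:
            p=np.array(o['position']); r,q=np.clip(p.round().astype(int),0,[399,639])
            print(t,round(o['score'],2),p.round(1),W[r,q].round(3) if c['range_z'][r,q]>0 else None)
E
```

```text
pics
top [0.46  0.043 1.1  ]
tube_block_center 0.83 [165.5 381.5] [ 0.604 -0.167  0.033]
tube_block_tongue 0.65 [178.  362.3] [ 0.574 -0.116  0.006]
tube_block_ledge 0.77 [156.4 399.4] [ 0.63  -0.211  0.04 ]
tube_block_ledge 0.44 [166.3 285.9] [0.599 0.092 0.063]
heater_seat 0.85 [192.6 279.7] [0.523 0.103 0.136]
heater_seat 0.73 [117.2 404.6] [ 0.742 -0.233  0.021]
heater_lip 0.68 [165.2 284.9] [0.601 0.095 0.063]
catch_nose 0.6 [211.7 279.5] [0.478 0.107 0.062]
catch_nose 0.51 [122.3 322.5] [ 0.713 -0.002  0.075]
small_bottle_center 0.87 [270.8 366.6] [ 0.328 -0.116  0.085]
small_bottle_center 0.68 [157.8 337.1] [ 0.617 -0.04   0.085]
small_bottle_center 0.6 [197.4 275.7] [0.513 0.112 0.135]
vial_3 0.56 [188.6 342.8] [ 0.539 -0.058  0.056]
big_bottle 0.31 [210.  278.2] [0.484 0.113 0.05 ]
big_bottle 0.16 [132.2 213.3] [0.685 0.281 0.076]
scene [-0.025  0.468  0.922]
tube_block_center 0.9 [154.1 354.2] [ 0.594 -0.15   0.04 ]
tube_block_tongue 0.95 [174.2 346.6] [ 0.541 -0.076  0.057]
tube_block_tongue 0.7 [190.4 344.3] [ 0.531 -0.059  0.015]
tube_block_ledge 0.82 [141.5 362.3] [ 0.616 -0.2    0.039]
tube_block_ledge 0.39 [206.1 292.1] [0.507 0.122 0.119]
heater_seat 0.79 [214.3 292.5] [0.504 0.127 0.096]
heater_lip 0.91 [196.8 283.2] [0.59  0.093 0.051]
catch_nose 0.56 [227.7 303. ] [0.471 0.121 0.071]
small_bottle_center 0.93 [206.9 293.2] [0.504 0.122 0.118]
small_bottle_center 0.7 [168.7 318.3] [ 0.599 -0.028  0.061]
small_bottle_center 0.44 [226.  301.4] [0.491 0.113 0.051]
vial_block 0.87 [196.3 400. ] [0.262 0.068 0.341]
vial_3 0.74 [188.6 343.3] [ 0.532 -0.056  0.021]
big_bottle 0.75 [192.6 279.9] [0.595 0.097 0.064]
big_bottle 0.2 [161.9 283.1] [0.704 0.01  0.028]
```

```bash
python3 -c "
import cv2
a=cv2.imread('pics/top0.png')[70:300,180:460]; cv2.imwrite('pics/topcrop.png',cv2.resize(a,None,fx=2.6,fy=2.6,interpolation=3))"
```

```text
(no output)
```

View pics/topcrop.png

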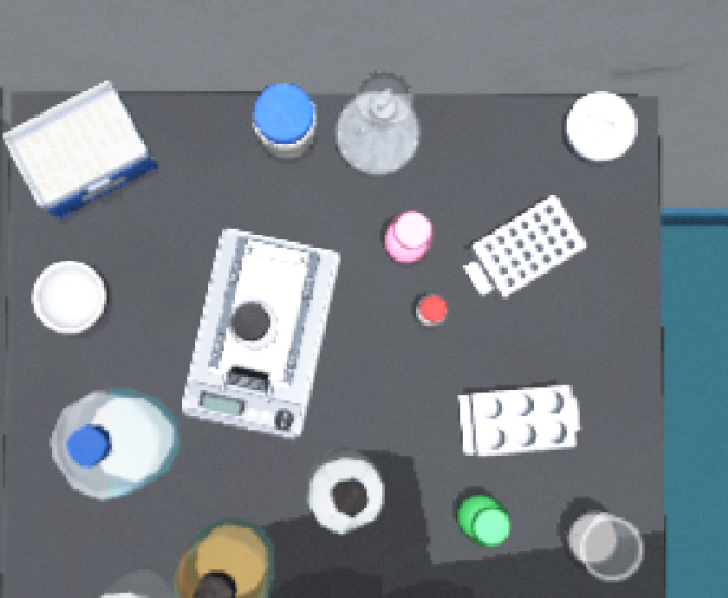

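View pics/scene0.png

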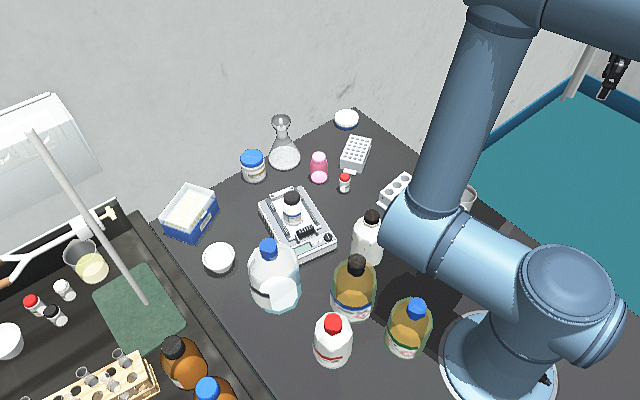

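Look-alikes for the bottle, in top pixels (row, col): white with black cap at (195,277), pink at (160,337), green at (269,366). The white one is meant, because it stands in the heater seat and is neither green nor pink. Blocks: 24 small holes at (165,382), tongue pointing down-left, which is the one to fit; six large holes at (232,380), which stays. The enlarged crop confirms both. Next I'll fit the geometry from depth.

Run:
```python
from h import *
def rect(P): 
    (c,s,a)=cv2.minAreaRect(P[:,:2].astype(np.float32)*1000); return np.round(c,1),np.round(s,1),round(a,1)
c=cam('top'); W=cloud(c).reshape(-1,3)
near=lambda x,y,r:np.hypot(W[:,0]-x,W[:,1]-y)<r
S=lambda m:W[m]
b=S(near(.604,-.165,.075)&(W[:,2]>.034)&(W[:,2]<.046)); print('block',len(b),rect(b),np.median(b[:,2]))
print('24blk all',rect(S(near(.604,-.165,.085)&(W[:,2]>.003)&(W[:,2]<.046))))
h=S(near(.53,.105,.125)&(W[:,2]>.025)&(W[:,2]<.075)); print('heater',len(h),rect(h))
print(np.histogram(h[:,2],bins=np.arange(.025,.08,.004)))
k=S(near(.513,.112,.04)&(W[:,2]>.130)); print('cap',len(k),k.mean(0),np.ptp(k,axis=0),rect(k))
for nm,(x,y) in dict(spot=(.475,-.025)).items():
    q=S(near(x,y,.055)); print(nm,np.percentile(q[:,2],[1,50,99,100]))
for n in ['top','scene']:
    c=cam(n)
    for t,z in [('tube_block_center',.02),('tube_block_tongue',.005),('tube_block_ledge',.004),('heater_seat',.05),('heater_lip',.062),('catch_nose',.06),('small_bottle_center',.0925)]:
        print(n,t,[(round(o['score'],2),at_z(c,o['position'],z)[:2].round(3)) for o in manip.landmark_of(n,t)[:2]])
```

```text
block 582 (array([ 609.2, -167.3]), array([ 61.9, 101. ]), 31.8) 0.038469277270907834
24blk all (array([ 602.3, -165.3]), array([153.8, 150.5]), 89.3)
heater 3174 (array([517.9, 110.5]), array([127.1, 198.1]), 77.7)
(array([   3,    3,   36,  186,  711, 1145,  653,   67,   65,  157,   74,
         67,    7]), array([0.025, 0.029, 0.033, 0.037, 0.041, 0.045, 0.049, 0.053, 0.057,
       0.061, 0.065, 0.069, 0.073, 0.077]))
cap 169 [0.52298831 0.11304411 0.13376032] [0.03439626 0.03416596 0.00769121] (array([523.2, 112.7]), array([34.2, 34.4]), 89.4)
spot [-0.00604019 -0.00120119  0.00365712  0.00507856]
top tube_block_center [(0.71, array([ 0.729, -0.24 ])), (0.59, array([ 0.613, -0.176]))]
top tube_block_tongue [(0.81, array([ 0.583, -0.105]))]
top tube_block_ledge [(0.64, array([ 0.637, -0.224]))]
top heater_seat [(0.58, array([0.535, 0.104]))]
top heater_lip [(0.84, array([0.603, 0.095])), (0.17, array([ 0.574, -0.102]))]
top catch_nose [(0.45, array([0.48 , 0.104]))]
top small_bottle_center [(0.57, array([ 0.334, -0.111])), (0.55, array([0.519, 0.12 ]))]
scene tube_block_center [(0.96, array([ 0.608, -0.165])), (0.2, array([ 0.301, -0.228]))]
scene tube_block_tongue [(0.95, array([ 0.573, -0.101]))]
scene tube_block_ledge [(0.62, array([ 0.645, -0.23 ]))]
scene heater_seat [(0.63, array([0.54 , 0.106]))]
scene heater_lip [(0.72, array([0.595, 0.094])), (0.44, array([ 0.503, -0.029]))]
scene catch_nose [(0.43, array([0.478, 0.112]))]
scene small_bottle_center [(0.75, array([ 0.579, -0.01 ])), (0.7, array([0.519, 0.109]))]
```

```bash
cat >> h.py <<'E'
def Rd(yaw,flip=False,pitch=0):
    """tool down, tool x along yaw (deg); pitch tilts the held thing: +x end down by pitch deg"""
    y=np.radians(yaw+(180 if flip else 0)); R=np.array([[np.cos(y),np.sin(y),0],[np.sin(y),-np.cos(y),0],[0,0,-1.]])
    a=np.radians(yaw+90); ax=np.array([np.cos(a),np.sin(a),0])
    return cv2.Rodrigues(ax*np.radians(pitch))[0]@R
E
python3 - <<'E'
from h import *
for f in (0,1):
    for p,y in [((.523,.113,.25),-12.3),((.609,-.167,.15),121.8),((.54,.106,.15),-12.3)]:
        j=manip.solve_ik(np.array(p),Rd(y,f)); print(f,y,None if j is None else np.round(j,1))
f=min((0,1),key=lambda f:abs(manip.solve_ik(np.array([.523,.113,.25]),Rd(-12.3,f))[5]-manip.read_joints()[5]))
R=Rd(-12.3,f); t0=manip.read_time()
manip.move_to(np.array([.523,.1127,.24]),R)
print(manip.servo_line(np.array([.523,.1127,.066]),speed=.12,max_force=8))
print('at',manip.read_ee_pos().round(4)); zg=manip.read_ee_pos()[2]
manip.close(30); manip.dwell(.2); print('w',manip.read_grip_width(),manip.read_finger_force())
manip.servo_line(np.array([.523,.1127,.21]),speed=.15)
manip.servo_line(np.array([.465,-.02,.21]),speed=.2)
print('w',manip.read_grip_width())
manip.servo_line(np.array([.465,-.02,zg-.05+.012]),speed=.15)
print(manip.servo_line(np.array([.465,-.02,zg-.05-.004]),speed=.03,max_force=4), manip.read_ee_pos().round(4))
manip.release()
manip.servo_line(np.array([.465,-.02,.2]),speed=.15)
print(f,manip.read_time()-t0,manip.read_time(),manip.read_joints())
E
```

```text
0 -12.3 [  0.   -2.4 105.   -0.   77.4 102.3]
0 121.8 [-25.6  16.3  95.5  -0.   68.2 -57.4]
0 -12.3 [ -0.7   5.9 107.5  -0.   66.6 101.6]
1 -12.3 [  0.   -2.4 105.   -0.   77.4 -77.7]
1 121.8 [-25.6  16.3  95.5  -0.   68.2 122.6]
1 -12.3 [ -0.7   5.9 107.5  -0.   66.6 -78.4]
False
at [0.5237 0.1127 0.0668]
w 0.04696576401212988 31.372947352356277
w 0.046839868251012384
True [ 0.4652 -0.0201  0.0163]
1 10.6083 12.5583 [-1.64665139e+01 -9.73689132e+00  1.17231648e+02  2.03895401e-03
  7.26535696e+01 -9.41627961e+01]
```

Run:
```python
from h import *
import pickle
manip.move_to(np.array([.50,.11,.30]),Rd(-12.3,0)); manip.dwell(.3)
c=cam('wrist'); cv2.imwrite('pics/wh.png',c['frame']); pickle.dump(c,open('wh.pkl','wb'))
for t,z in [('heater_seat',.05),('heater_lip',.062),('catch_nose',.06)]:
    print('w',t,[(round(o['score'],2),np.round(o['position'],0),at_z(c,o['position'],z)[:2].round(4)) for o in manip.landmark_of('wrist',t)[:2]])
manip.move_to(np.array([.60,-.16,.26]),Rd(121.8,0)); manip.dwell(.3)
c=cam('wrist'); cv2.imwrite('pics/wb.png',c['frame']); pickle.dump(c,open('wb.pkl','wb'))
for t,z in [('tube_block_center',.02),('tube_block_tongue',.005),('tube_block_ledge',.004)]:
    print('w',t,[(round(o['score'],2),np.round(o['position'],0),at_z(c,o['position'],z)[:2].round(4)) for o in manip.landmark_of('wrist',t)[:2]])
W=cloud(c).reshape(-1,3)
b=W[(np.hypot(W[:,0]-.609,W[:,1]+.167)<.075)&(W[:,2]>.035)&(W[:,2]<.046)]; print(len(b),cv2.minAreaRect(b[:,:2].astype(np.float32)*1000),np.median(b[:,2]))
c=cam('top'); pickle.dump(c,open('t1.pkl','wb')); print(manip.read_time())
W=cloud(c).reshape(-1,3); b=W[(np.hypot(W[:,0]-.465,W[:,1]+.02)<.035)&(W[:,2]>.075)]; print('bottle cap',len(b),b.mean(0))
a=cv2.imread('pics/wh.png'); b=cv2.imread('pics/wb.png'); cv2.imwrite('pics/both.png',np.vstack([a,b])[::1,:][:, :][0:800:1][:].copy() if 0 else cv2.resize(np.vstack([a,b]),(480,600)))
```

```text
w heater_seat [(0.59, array([123., 318.]), array([0.5386, 0.101 ]))]
w heater_lip [(0.78, array([ 67., 313.]), array([0.5942, 0.0935]))]
w catch_nose [(0.72, array([178., 315.]), array([0.4831, 0.1167])), (0.52, array([161., 547.]), array([ 0.4486, -0.1303]))]
w tube_block_center [(0.59, array([172., 323.]), array([ 0.6125, -0.1682]))]
w tube_block_tongue [(0.97, array([110., 324.]), array([ 0.5793, -0.1137]))]
w tube_block_ledge [(0.62, array([218., 321.]), array([ 0.6416, -0.2187])), (0.36, array([107., 493.]), array([ 0.7317, -0.0152]))]
4008 ((610.0257568359375, -168.4650115966797), (62.130733489990234, 100.29348754882812), 31.94745445251465) 0.039450022706548585
18.8417
bottle cap 667 [ 0.45567684 -0.03687801  0.46214312]
```

View pics/both.png

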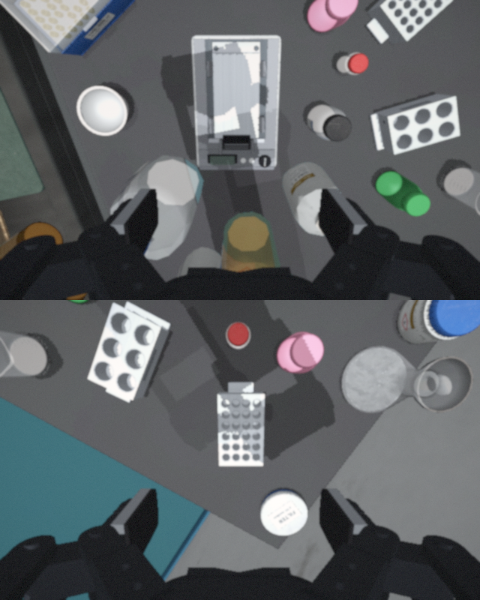

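Top frame: heater empty (seat about col 315, row 123 in the wrist picture), with the white bottle upright to its right. Bottom frame: the 24-hole block centred at about (172,323), tongue up. Now I'll refine the heater pose from the wrist depth.

Run:
```python
from h import *
import pickle
for fn in ('wh.pkl','t1.pkl'):
    c=pickle.load(open(fn,'rb')); W=cloud(c).reshape(-1,3)
    h=W[(np.hypot(W[:,0]-.53,W[:,1]-.107)<.125)&(W[:,2]>.03)&(W[:,2]<.09)&(W[:,1]>.02)]
    r=cv2.minAreaRect(h[:,:2].astype(np.float32)*1000); print(fn,len(h),r)
    yaw=np.radians((r[2] if r[1][0]>r[1][1] else r[2]+90)); yaw=(yaw+np.pi/2)%np.pi-np.pi/2
    ex=np.array([np.cos(yaw),np.sin(yaw)]); ey=np.array([-ex[1],ex[0]])
    d=h[:,:2]-np.array(r[0])/1000; u,v=d@ex*1000,d@ey*1000; z=h[:,2]*1000
    print('yaw',np.degrees(yaw), 'seat if +20:',np.array(r[0])+20*ex)
    gu=np.arange(-100,101,4); gv=np.arange(-64,65,8)
    if fn=='wh.pkl':
        print('      '+' '.join(f'{int(b):4d}' for b in gv))
        for a in gu[::-1]:
            row=[]
            for b in gv:
                m=(abs(u-a)<2)&(abs(v-b)<2.5); row.append(f'{np.median(z[m]):4.0f}' if m.any() else '   .')
            print(f'{a:5d} '+' '.join(row))
```

```text
wh.pkl 20071 ((518.8619384765625, 108.20245361328125), (127.40716552734375, 196.72247314453125), 77.59233093261719)
yaw -12.407669067382784 seat if +20: [538.39480902 103.90513255]
       -64  -56  -48  -40  -32  -24  -16   -8    0    8   16   24   32   40   48   56   64
  100    .   39   39   39   39   39   39   39   38   39   39   39   39   39   38   38    .
   96    .   42   42   41   42   42   42   42   42   42   42   42   42   41   42   42    .
   92    .   46   46   49   49   49   50   49   49   49   49   49   49   50   46   45   39
   88    .   45   45   49   50   63   64   57   57   57   57   57   49   49   46   46   39
   84   39   46   46   50   50   65   64   65   64   64   65   64   64   50   45   46   38
   80   38   46   46   49   50   66   65   64   65   65   65   65   57   49   46   46   37
   76   37   45   46   49   50   65   64   64   64   64   64   65   50   50   46   45   39
   72   38   46   46   49   50   50   50   49   50   50   50   50   49   50   46   45   40
   68   36   45   45   49   50   50   50   50   50   50   50   50   50   49   46   45   39
   64    
[... 3291 characters left out ...]
3   46   48   45   48   47   47   47   47   47   47   45   46   38
  -84   41   45   52   52   46   47   45   47   46   46   46   46   46   46   45   45   39
  -88   40   45   52   51   46   45   45   45   45   45   45   46   45   45   45   45   38
  -92    .   43   50   51   43   43   43   43   43   43   43   43   43   43   44   44    .
  -96    .   42   42   42   42   42   42   42   42   42   42   42   42   42   42   42    .
 -100    .    .   40   41   41   41    .    .   41    .   40   41    .    .    .   41    .
t1.pkl 3462 ((518.0322875976562, 110.25574493408203), (126.84739685058594, 198.5852813720703), 78.01448059082031)
yaw -11.985519409179666 seat if +20: [537.59628991 106.10245547]
```

```bash
cat >> h.py <<'E'
SEAT=np.array([.538-.0025*.977,.1051+.0025*.2125,.05]); YAW=-12.3
def seat2w(x,y,z):
    a=np.radians(YAW); return SEAT+np.array([x*np.cos(a)-y*np.sin(a),x*np.sin(a)+y*np.cos(a),z])
def w2seat(P):
    a=np.radians(YAW); d=np.asarray(P)-SEAT; return np.stack([d[...,0]*np.cos(a)+d[...,1]*np.sin(a),-d[...,0]*np.sin(a)+d[...,1]*np.cos(a),d[...,2]],-1)
def tcp_for(cx,cz,th,g,y=0.):
    """TCP when the block's back bottom edge is at seat (cx,cz), tongue down by th rad; g=(x,z) of TCP in block frame (from underside centre)"""
    rx,rz=g[0]-.05,g[1]; return seat2w(cx+rx*np.cos(th)+rz*np.sin(th),y,cz-rx*np.sin(th)+rz*np.cos(th)), Rd(YAW,0,np.degrees(th))
E
python3 - <<'E'
from h import *
import pickle
p=np.array([.6097,-.168,.10]); R=Rd(121.9,0)
manip.servo_line(p,speed=.2)
print(manip.servo_line(np.array([p[0],p[1],.003]),speed=.08,max_force=8),manip.read_ee_pos().round(4))
zt=manip.read_ee_pos()[2]
manip.close(60); manip.dwell(.2); print('w',manip.read_grip_width(),manip.read_finger_force(),manip.read_ee_pos().round(4))
manip.servo_line(np.array([p[0],p[1],.20]),speed=.15)
q,Rq=tcp_for(.020,.10,.22,(0,zt)); print(q,manip.solve_ik(q,Rq))
manip.move_to(q,Rq); manip.dwell(.4)
c=cam('wrist'); pickle.dump(c,open('wc.pkl','wb')); cv2.imwrite('pics/wc.png',c['frame'])
ct=cam('top'); pickle.dump(ct,open('tc.pkl','wb'))
print(manip.read_ee_pos(),q,manip.read_grip_width(),manip.read_time(),zt)
np.save('rot.npy',manip.read_eef_rot()); np.save('pos.npy',manip.read_ee_pos())
a=c['frame']; b=ct['frame'][100:300,160:480]; cv2.imwrite('pics/c2.png',cv2.resize(np.vstack([a,cv2.resize(b,(640,400))]),(480,600)))
E
```

```text
False [ 0.6102 -0.1683  0.0037]
w 0.06087983872975963 68.29896569252014 [ 0.6102 -0.1683  0.0038]
[0.50822191 0.11159137 0.16456533] [ -1.30942133   8.01934272 104.22039672   2.42017319  80.14995159
 100.31764461]
[0.50823305 0.11156185 0.16455716] [0.50822191 0.11159137 0.16456533] 0.06118152760105581 26.0 0.0037440942375896423
```

View pics/c2.png

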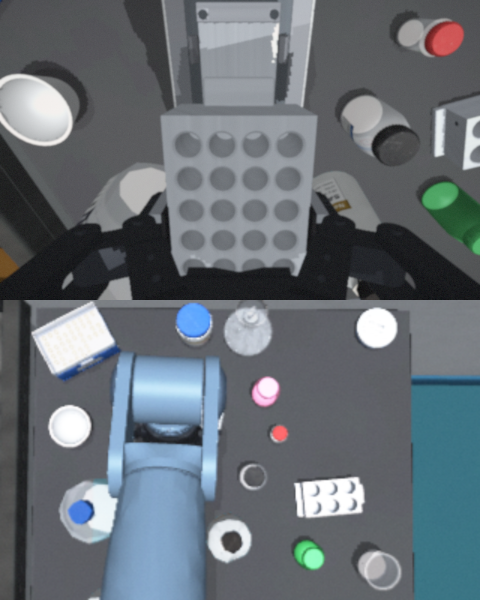

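Block held (top back edge at wrist rows ~140-150, cols 220-420), with the heater's lip and back cheeks visible above it in the same frame. I'll measure both together so any camera bias cancels.

Run:
```python
from h import *
import pickle
c=pickle.load(open('wc.pkl','rb')); Wc=cloud(c); W=Wc.reshape(-1,3)[c['range_z'].ravel()>0]
R=np.load('rot.npy'); p=np.load('pos.npy')
T=(W-p)@R   # tool frame
# block top at tool z = -(40-3.7)= -36.3 mm
m=(abs(T[:,2]+.0363)<.003)&(abs(T[:,0])<.06)&(abs(T[:,1])<.035); t=T[m]*1000
print('top',len(t),'z med',np.median(t[:,2]),'max x',np.percentile(t[:,0],[99,99.8]), 'y in x>15',np.percentile(t[t[:,0]>15][:,1],[.3,99.7]))
for x0 in (15,25,35,45): 
    s=t[abs(t[:,0]-x0)<4]; print(x0,len(s),s[:,1].min() if len(s) else 0,s[:,1].max() if len(s) else 0, np.median(s[:,2]))
S=w2seat(W)*1000
# lip top z~15 above floor
l=S[(abs(S[:,0]-63)<14)&(abs(S[:,1])<32)&(S[:,2]>12)&(S[:,2]<18)]; print('lip',len(l),np.percentile(l[:,0],[1,99]),np.percentile(l[:,1],[1,99]),np.median(l[:,2]))
k=S[(S[:,0]>27)&(S[:,0]<48)&(abs(S[:,1])<45)&(S[:,2]>7)&(S[:,2]<18)]
for sg in (1,-1):
    q=k[k[:,1]*sg>0]; print('cheek',sg,len(q),q.min(0),q.max(0)) if len(q) else 0
e=S[(S[:,0]>20)&(S[:,0]<80)&(S[:,2]>-8)&(S[:,2]<3)]; 
print('case y, floor',np.percentile(e[:,1],[.5,99.5]),np.median(e[abs(e[:,1])<20][:,2]))
e=S[(S[:,0]>20)&(S[:,0]<85)&(S[:,2]>-13)&(S[:,2]<3)&(abs(S[:,1])<72)];print('case edge',e[:,1].min(),e[:,1].max(), S[(S[:,2]>-14)&(S[:,2]<-2)&(abs(S[:,1])<50)][:,0].max())
# earlier picture, seat frame
c=pickle.load(open('wh.pkl','rb')); S=w2seat(cloud(c).reshape(-1,3))*1000
l=S[(abs(S[:,0]-63)<14)&(abs(S[:,1])<32)&(S[:,2]>12)&(S[:,2]<18)]; print('wh lip',np.percentile(l[:,0],[1,99]),np.percentile(l[:,1],[1,99]))
l=S[(abs(S[:,0]+65)<22)&(abs(S[:,1])<32)&(S[:,2]>19)&(S[:,2]<25)]; print('wh catch top',np.percentile(l[:,0],[1,99]),np.percentile(l[:,1],[1,99]))
for x0 in (30,34,38,-32,-40,-46):
    for sg in (1,-1):
        q=S[(abs(S[:,0]-x0)<2)&(S[:,1]*sg>20)&(S[:,1]*sg<46)&(S[:,2]>4)&(S[:,2]<18)]; print(x0,sg,len(q),q[:,1].min().round(1),q[:,1].max().round(1)) if len(q) else 0
```

```text
top 27296 z med -35.69162178874534 max x [51.75288806 51.92511036] y in x>15 [-30.072892    31.67511114]
15 3469 -34.95730348574548 34.99379935521458 -35.763043732461426
25 1874 -30.519337240923427 31.87905915738313 -35.63060640005342
35 3635 -30.27946773609044 32.252505936239565 -35.69442741006042
45 4055 -30.486689982474754 32.030951603539165 -35.822846857580984
lip 3086 [56.76440032 70.29166881] [-31.21114484  30.05371737] 14.49272458361374
cheek 1 464 [27.01183222 31.56154289  7.00833188] [46.77142442 39.6728499  16.43686517]
cheek -1 467 [ 27.00145993 -41.19641606   7.00321874] [ 46.8870601  -32.93714794  16.00028503]
case y, floor [-165.08851517   57.97759132] -0.3786996585392402
case edge -63.46623717805143 62.104367878271916 71.37994281575176
wh lip [57.79552537 70.00965688] [-31.52751539  29.68902483]
wh catch top [-74.52808701 -60.2952126 ] [-21.01262723  18.44511267]
30 1 32 31.9 39.3
30 -1 32 -41.1 -33.6
34 1 40 31.8 39.3
34 -1 40 -40.8 -33.6
38 1 31 31.8 39.0
38 -1 32 -40.9 -33.5
-32 1 28 31.5 39.2
-32 -1 27 -41.7 -33.8
-40 1 26 31.6 39.4
-40 -1 25 -40.7 -34.0
-46 1 24 31.7 38.5
-46 -1 27 -40.9 -34.2
```

Run:
```python
from h import *
g=(-.0018,.0037)
def go(cx,cz,th,sp,mf):
    q,R=tcp_for(cx,cz,th,g); s=manip.servo_line(q,speed=sp,rotation=R,max_force=mf)
    e=(manip.read_ee_pos()-q)*1000; print(cx,cz,th,s,'err mm',e.round(1),'F',manip.read_force().round(1),'w',round(manip.read_grip_width(),4)); return s
ok=not go(.032,.04,.22,.12,None) and not go(.032,.0035,.22,.04,12)
if ok:
    s=go(.0495,.003,.22,.03,12)
    if not s: go(.0492,.0015,.15,.03,12)
print(manip.read_time())
c=cam('scene'); cv2.imwrite('pics/s1.png',cv2.resize(c['frame'][150:270,220:380],None,fx=5,fy=5,interpolation=3))
```

```text
0.032 0.04 0.22 False err mm [0.3 0.  0.3] F [ 1.1 -0.3 -3.8] w 0.0612
0.032 0.0035 0.22 False err mm [0.3 0.  0.3] F [ 0.1  0.3 -5.4] w 0.0611
0.0495 0.003 0.22 False err mm [ 0.1 -0.  -0.1] F [ 0.5  0.1 -4.6] w 0.061
0.0492 0.0015 0.15 False err mm [-0.1  0.1  0.3] F [-0.8 -0.1 -4.4] w 0.0613
28.775
```

View pics/s1.png

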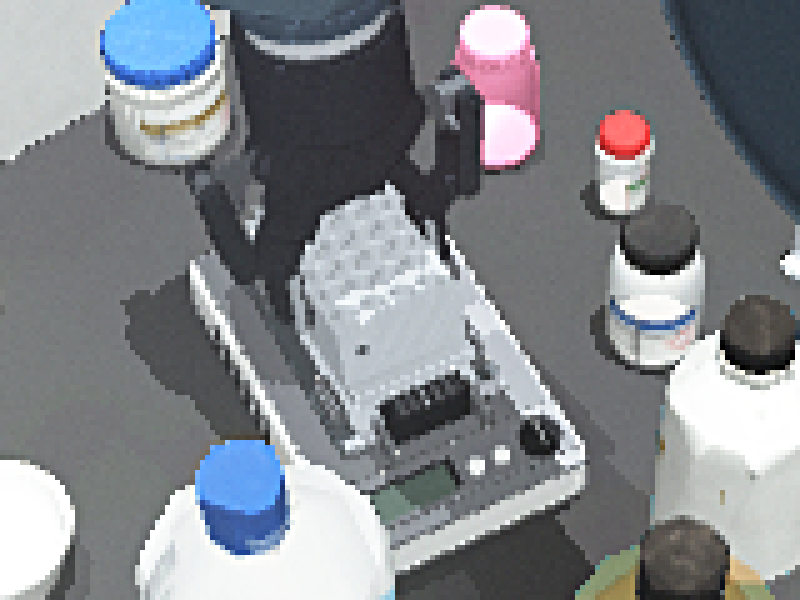

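The block is tilted, tongue at the back, ledge just over the catch, and no contact forces show. Releasing, then checking the tilt.

Run:
```python
from h import *
import pickle
manip.release(); manip.dwell(.2)
manip.servo_line(manip.read_ee_pos()-.09*manip.read_eef_rot()[:,2],speed=.12)
manip.move_to(seat2w(-.07,0,.19),Rd(YAW,0)); manip.close(); manip.dwell(.3)
c=cam('wrist'); S=w2seat(cloud(c).reshape(-1,3))*1000; pickle.dump(c,open('wd.pkl','wb'))
def fit(S):
    m=(abs(S[:,1])<30)&(S[:,0]>-49)&(S[:,0]<52)&(S[:,2]>36)&(S[:,2]<62); P=S[m]
    for _ in range(3):
        a=np.linalg.lstsq(np.c_[P[:,:2],np.ones(len(P))],P[:,2],rcond=None)[0]; r=P[:,2]-np.c_[P[:,:2],np.ones(len(P))]@a; P=P[r>-1.5]
    print(len(P),'tilt x,y rad',a.round(3),'x',np.percentile(P[:,0],[.5,99.5]).round(1),'y',np.percentile(P[:,1],[.5,99.5]).round(1)); 
fit(S)
ct=cam('top'); fit(w2seat(cloud(ct).reshape(-1,3))*1000)
print(manip.read_time()); cv2.imwrite('pics/wd.png',c['frame'])
```

```text
6241 tilt x,y rad [-1.3400e-01 -1.0000e-03  4.6632e+01] x [-42.6  51.6] y [-29.8  29.8]
172 tilt x,y rad [-1.4800e-01 -1.4000e-02  4.6999e+01] x [-3.4 51.9] y [-29.5  29.8]
32.0167
```

View pics/wd.png

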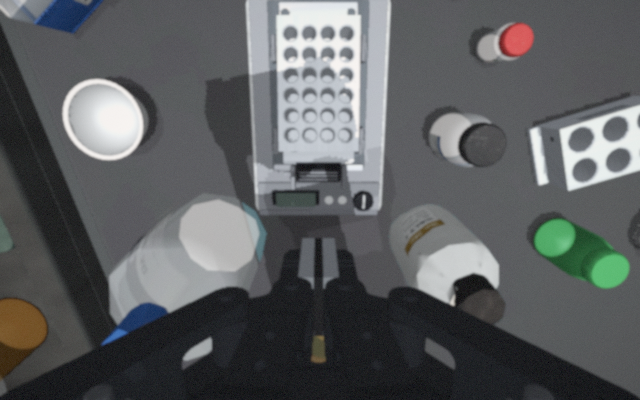

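Block (row 80, col 318) rests hooked at the lip and tilted 0.134 rad, with its ledge on the catch. Pressing the front down now.

Run:
```python
from h import *
R=Rd(YAW,0)
manip.servo_line(seat2w(-.037,0,.075),speed=.15)
print(manip.servo_line(seat2w(-.037,0,.0385),speed=.025,max_force=35),w2seat(manip.read_ee_pos())*1000,manip.read_force().round(1))
manip.dwell(.3); print(w2seat(manip.read_ee_pos())*1000,manip.read_force().round(1))
manip.servo_line(seat2w(-.037,0,.09),speed=.1)
manip.servo_line(seat2w(-.09,0,.19),speed=.2); manip.dwell(.3)
import pickle
c=cam('wrist'); S=w2seat(cloud(c).reshape(-1,3))*1000
m=(abs(S[:,1])<30)&(S[:,0]>-49)&(S[:,0]<52)&(S[:,2]>34)&(S[:,2]<62); P=S[m]
for _ in range(3):
    a=np.linalg.lstsq(np.c_[P[:,:2],np.ones(len(P))],P[:,2],rcond=None)[0]; r=P[:,2]-np.c_[P[:,:2],np.ones(len(P))]@a; P=P[r>-1.5]
print(len(P),a.round(3),np.percentile(P[:,0],[.5,99.5]).round(1),np.percentile(P[:,1],[.5,99.5]).round(1))
l=S[(abs(S[:,0]+65)<22)&(abs(S[:,1])<18)&(S[:,2]>19)&(S[:,2]<25)]; print('catch top',np.percentile(l[:,0],[1,99]))
print(manip.read_time()); cv2.imwrite('pics/we.png',cv2.resize(c['frame'][0:240,200:440],None,fx=2.4,fy=2.4))
```

```text
False [-37.07926778  -0.04406843  39.9872988 ] [-7.3 -0.2 14.9]
[-3.70680757e+01 -3.01998249e-02  4.00059574e+01] [-7.1 -0.4 12.9]
6044 [1.0000e-03 1.0000e-03 3.9458e+01] [-48.  45.] [-29.8  29.8]
catch top [-74.65931941 -60.8613667 ]
36.6083
```

View pics/we.png

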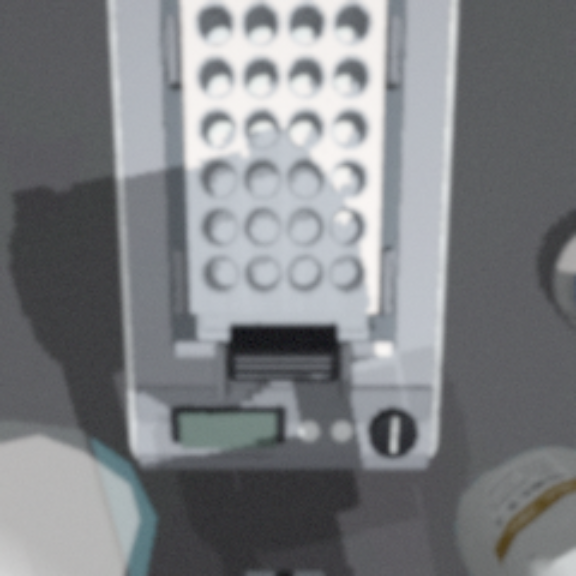

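The block lies flat (tilt 0.001 rad, top 39.5 mm above the floor) and the catch is back at its closed position over the ledge (crop row 350). The white bottle stood upright on the bench in the last full view. Handing in.

Run:
```python
from workcell import manip
print(manip.sign_off())
```

```text
the job is handed in; nothing more can be done
None
```

The white bottle stands upright on the bench, the 24-hole block is hooked under the lip and lies flat with the catch closed over its ledge, and the job was handed in at about 37 s on the robot's clock.

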